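Hold a glass marble on its viewing tray over the light pad

ROBOT

A 6-joint arm with a two-finger parallel gripper is mounted at the origin on the work surface. World frame = base frame: x ahead of the robot, y to its left, z up, the work surface at z = 0. Lengths are in m, angles in rad, forces in N, time in s.
With the tool pointing down it reaches from about 0.35 to 0.925 m from the base axis. Payload 6.4 kg.
Tool frame: the origin (TCP) lies midway between the tips of the shut fingers; the grasp point (between the pads) lies robot.grip_point_offset behind it (robot.grip_point_offset is the distance from the TCP to the grasp point, in m); z points along the fingers, y is the direction in which the jaws open and shut (so a half turn about z gives the same grasp; the last joint's range is limited). The gripper opens to 94 mm and grips with 3 to 60 N. Pads are 16 mm wide; open, the fingers measure 119 mm over their backs; the gripper's body (75 mm by 177 mm) begins 78 mm behind the grasp point.
Start: joints at [-1.506, 0.245, 1.558, -0, 1.339, -0.174], TCP at [0.154, -0.632, 0.205] pointing down, gripper open.
Joint ranges: [-3.13, 3.13], [-1.02, 2.26], [0.13, 2.54], [-0.95, 4.09], [0.21, 2.88], [-2.74, 2.74]. Speed limits (rad/s): [2.57, 2.57, 3.14, 3.14, 3.14, 3.14].

INTERFACE

Orientations are given as a rotation vector (axis times angle).
In Python, from rig import read_state, cams, hand_in, robot gives the robot as it stands.
- The arm moves only by the tool drive_tool, never from a script. Its argument "rows" is a list that holds one entry, the list of rows, each a list of 7 numbers: the shift along the tool's x, y, z in units of 0.6 m (1.0 is 0.6 m), then the turn, a rotation vector about the tool's x, y, z in units of 90 degrees (1.0 is 90 degrees), then the opening, from -1 (shut) to 1 (fully open). A call has 1 to 8 rows; each row is the pose to reach, as a shift and turn from the pose commanded when the call began, along the tool's axes at that moment; what a row does not reach only later rows make up. A row lasts 1/8 s, in which the tool goes at most 62.5 mm and 10.7 degrees, less where a joint would pass 70% of its speed; a pose out of reach is approached as far as the arm can. A call with a number of a shift or a turn outside -1 to 1 is refused whole. A call with a gripper value outside its range is refused whole. The fingers move at their own pace and stop on an object; "grip_force" is the grip in N (left out, the last holds). Time passes only in rows, so rows that repeat a pose let the fingers close. It gives the time, the measured TCP pose, the force and the opening at its end, in the units of the state.
- read_state(): the state, without advancing time (a new reading comes with each control period).
- cams.grab_frame(name): name is "scene" or "top"; returns a dict with "image" (480x640x3 uint8, red, green, blue), "depth" (480x640 float32, m along the optical axis (not along the pixel's ray), 0 where there is no reading), "fx", "fy", "cx", "cy" (pixels), "xyz" and "orientation" of the camera in the world. Camera axes: x right, y down, z forward; pixel columns grow to the right and rows downward; lengths in m; the calibration is good to about 2 mm. A picture is of the moment at which its call begins.
- hand_in(): hands the job in, once; it reports no verdict.
The state is a dict: "t": time; "joints": joint angles; "joint_vel": joint speeds; "tau": joint torques, N m; "tool_pos": TCP position; "orientation": TCP orientation; "wrist_force": force on the tool from outside, world axes, zero at the start; "moment": the same for the moment, N m; "gripper_width": opening from 0.0 (shut) to 1.0 (fully open).
Only numpy, scipy, OpenCV 4.12 (cv2) and the standard library are available. Lean on these libraries where they do the work, as an engineer would, in place of code of your own. Each camera call takes 0.05 s, during which the arm holds its last target. There are 200 camera calls.

TASK

Find the one round marble among the rod offcuts in the yellow bin and set it in the ring pocket of the viewing tray while the tray stands on the bench. Then lift the tray by its upright fin, keep it level so that the marble stays in its pocket, and hold it still and level about 12 cm above the light pad with the marble over the middle of the pad; finish while still holding it there, with nothing put down. Leave the other glass in the bin and do not disturb the brass pan or the graphite paddle.

Things in the scene. Friction and masses are not known exactly. Their poses are not given: they have to be found in the camera images.
- marble_center (a point): Centre of the marble: a green glass ball 34 mm in diameter, about 50 g, loose on the floor of the bin; it rolls if bumped. The only ball in the bin.
- bin: Open yellow plastic bin fixed to the bench, outside 240 (x) by 180 (y) by 45 mm high, walls 4 mm, inner floor 4 mm above the bench. Stands on the left or on the right of the tray. Origin: centre of its underside.
- tray: Loose viewing tray, about 260 g, flat on the bench: clear plate 150 x 70 x 6 mm with low dark steel rails (10 mm above the underside). Origin: on the underside below the fin's middle. Own x: along the plate from fin to pocket (plate spans x -60 to +90, y -35 to +35 mm); z up when level. Centre of mass, with marble, within 25 mm of the fin's middle along x.
- tray_grip (a point): Grip point of the tray: middle of the upright dark steel fin, 36 mm above the tray's underside, at tray x = 0, y = 0. The fin is 40 mm long (tray x), 12 mm thick (tray y: close the fingers along tray y) and stands from 6 to 56 mm above the underside.
- tray_pocket (a point): Where the marble's centre is when it lies mid-pocket: tray x = +60 mm, y = 0, 23 mm above the tray's underside. The pocket is a dark steel ring on the plate, 32 mm inside, 40 mm outside diameter, only 3 mm high; the marble has about 6 mm of play each way in it and rolls over the rim if tipped some 30 degrees.
- pad_middle (a point): Middle of the lit top face of the light pad: a flat box 200 (x) by 160 (y) by 12 mm, white face in a grey frame, fixed on the bench on the other side of the tray from the bin. This point is 12 mm above the bench.
- rod_a: Loose offcut of green glass rod with round ends, 95 mm long over all, 10 mm thick, lying flat in the bin near its far wall. Origin: middle of its length, on its underside (as it starts); its own x axis runs along it.
- rod_b: Loose offcut of green glass rod with round ends, 85 mm long over all, 10 mm thick, lying flat in the bin near the wall towards the robot. Origin: middle of its length, on its underside (as it starts); its own x axis runs along it.
- rod_c: Loose offcut of green glass rod with round ends, 100 mm long over all, 8 mm thick, lying flat in the bin near its left wall. Origin: middle of its length, on its underside (as it starts); its own x axis runs along it.
- rod_d: Loose offcut of green glass rod with round ends, 80 mm long over all, 10 mm thick, lying flat in the bin near its right wall. Origin: middle of its length, on its underside (as it starts); its own x axis runs along it.
- gem: Loose flat green glass cabochon, 28 mm across and 10 mm high, in the bin's corner nearest the robot on the right. Origin: centre of its underside.
- pan: Bystander: open brass pan, 124 mm across (about 200 mm over its two side handles), 60 mm high, loose on the bench beyond the tray. Origin: centre of its underside.
- paddle: Bystander: graphite paddle, loose, lying flat on the bench beyond the pad or the bin: blade 90 by 70 by 12 mm with a 100 mm round wooden handle, 12 mm thick. Origin: middle of the blade's edge where the handle begins, on the underside; x points into the blade.
- marble: The marble itself (see point marble_center, which is the one to use: this body's axes turn as it rolls).
Not all that is in view belongs to the job. Of the things like the tray, leave any that is green or orange; of the rest the larger one is meant.

How it is judged:
On the way, in this order (a step that is already met when the one before it is completed fails the run):
1. the marble lies in the tray's pocket, let go, with the tray still on the bench (distance between marble_center and tray_pocket below 0.012 m and contact force between the fingers and marble below 0.05 N and height (world z) of tray below 0.015 m), for 0.2 s.
2. the tray is lifted clear of the bench with the marble in its pocket (distance between marble_center and tray_pocket below 0.012 m and height (world z) of tray above 0.04 m and angle between tray's own z axis and vertical below 0.26 rad), for 0.2 s.
At the end, for the whole second after the job is handed in: The gripper holds the tray in the air, underside 70 to 170 mm above the pad's face, level within 7 degrees, under 30 mm/s; fingers off the marble, tray off the pad; marble within 12 mm of the pocket's middle point and, seen from above, within 45 mm of the pad's middle (distance between marble_center and tray_pocket below 0.012 m and angle between tray's own z axis and vertical below 0.12 rad and horizontal distance between marble_center and pad_middle below 0.045 m and height (world z) of tray between 0.082 and 0.182 m and linear speed of tray below 0.03 m/s and angular speed of tray below 0.2 rad/s and contact force between the fingers and tray above 1 N and contact force between the fingers and marble below 0.05 N and contact force between tray and pad below 0.05 N); the arm keeps its last pose, push and grip.
It fails at once if the tray is tipped more than 20 degrees (angle between tray's own z axis and vertical above 0.35 rad).
It fails at once if another piece of glass is lifted out of the bin (height (world z) of any of rod_a, rod_b, rod_c, rod_d, gem above 0.07 m).
It fails at once if the brass pan or the graphite paddle is shifted by more than 30 mm (distance of any of pan, paddle from where it was at the start of the episode above 0.03 m).
It also fails if it takes over 59 s, if anything falls off the work surface, if the arm or the gripper's body presses on something with over 40 N, if the wrist force passes 120 N, or if a joint passes its speed limit or range.

## Working session

There is one attempt and no reset: what is moved stays moved. The work goes in short steps, Python scripts to look and compute and a tool call to move; the robot and the scene stay as the last step left them, time stands still between calls to the robot, and variables do not carry over. Pictures are saved under pics/ and viewed, about 8 in all and at most 12, crops included, and the job is handed in when it is done.

Besides the shell and the picture viewer there is one more tool, called after "Emit:" as name([rows], argument=value, ...), one row to a line, values as JSON. drive_tool: Moves the arm, as the interface text tells. Its arguments: {"type":"object","properties":{"rows":{"type":"array"},"grip_force":{"type":"number"}},"required":["rows"]}

```bash
ls; mkdir -p pics; cat > h.py <<'E'
import numpy as np, cv2
from scipy.spatial.transform import Rotation as R
from rig import read_state, cams, hand_in, robot
def grab(n,save=None):
    f=cams.grab_frame(n)
    if save: cv2.imwrite('pics/'+save,f['image'][:,:,::-1])
    np.savez('/tmp/%s.npz'%n,**{k:np.asarray(v) for k,v in f.items()})
    return f
def rot(f):
    o=np.asarray(f['orientation'],float)
    return o if o.shape==(3,3) else R.from_rotvec(o).as_matrix()
def ray(f,u,v,z):
    d=rot(f)@np.array([(u-f['cx'])/f['fx'],(v-f['cy'])/f['fy'],1.]); p=np.asarray(f['xyz'])
    return p+d*(z-p[2])/d[2]
def cloud(f):
    v,u=np.mgrid[:480,:640]; d=f['depth']
    c=np.stack([(u-f['cx'])/f['fx']*d,(v-f['cy'])/f['fy']*d,d],-1)
    return c@rot(f).T+np.asarray(f['xyz'])
E
python3 - <<'E'
from h import *
for n in('top','scene'):
    f=grab(n,n+'0.png'); print(n,f['xyz'],f['orientation'],f['fx'],f['cx'],f['cy'])
print(read_state()); print({k:getattr(robot,k) for k in dir(robot) if k[0]!='_'} )
E
```

```text
pics
top [ 0.37954514 -0.02511683  1.27601676] [-2.19434791  2.14742489 -0.07735736] 622.2069417319008 329.38542288785476 240.08224590684682
scene [ 1.1337573  -0.78748105  1.0745516 ] [-2.24760633 -0.82429547  0.33165786] 568.9563134076184 318.9880493858279 237.67030035722794
{'t': 0.1, 'joints': array([-1.50608512e+00,  2.45746627e-01,  1.55886137e+00, -3.01132954e-05,
        1.33869951e+00, -1.74071540e-01]), 'joint_vel': array([ 0.00089936,  0.00022813, -0.00077583,  0.00174356,  0.00248623,
        0.0008371 ]), 'tau': array([-6.40679609e-04, -4.16917598e+01, -3.15524483e+01,  6.86863787e-02,
        3.10228171e-02, -4.73132309e-05]), 'tool_pos': array([ 0.15371877, -0.63101479,  0.20447055]), 'orientation': array([-3.11752564e+00, -3.73995308e-01, -1.01207321e-04]), 'wrist_force': array([-0.25878389, -0.37091364, -0.28845114]), 'moment': array([0.04068394, 0.00021785, 0.00941716]), 'gripper_width': 1.0002402183502168}
{'PlanningError': <class 'rig.PlanningError'>, 'grip_point_offset': 0.0188}
```

View pics/top0.png

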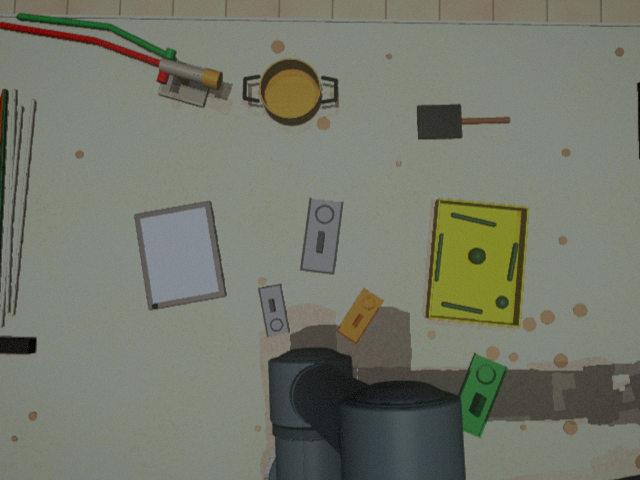

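View pics/scene0.png

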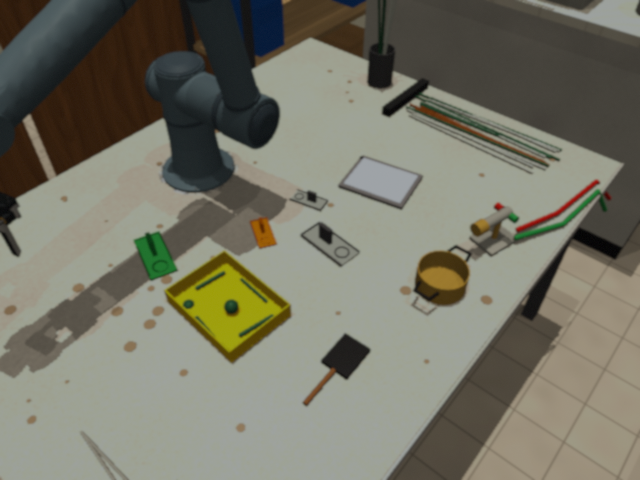

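The top view shows the grey tray (pocket about (325,214), fin about (320,242)). The bin is at (478,263) with the marble at (477,256), and the pad is at (180,255). The pan at (291,92) and paddle at (440,121) lie beyond. The small grey, orange and green trays are decoys.

```bash
python3 - <<'E'
from h import *
def L(n): return {k:v for k,v in np.load('/tmp/%s.npz'%n).items()}
t,s=L('top'),L('scene')
def blobs(f,box,m,amin=20):
    x0,y0,x1,y1=box; mm=np.zeros((480,640),np.uint8); mm[y0:y1,x0:x1]=m[y0:y1,x0:x1]
    n,l,st,c=cv2.connectedComponentsWithStats(mm)
    return [(st[i,4],c[i],l==i) for i in range(1,n) if st[i,4]>=amin]
def hsv(f): return cv2.cvtColor(f['image'],cv2.COLOR_RGB2HSV).astype(int)
for nm,f,box in(('top',t,(425,200,530,330)),('scene',s,(165,250,292,360))):
    h=hsv(f); m=(h[...,0]>38)&(h[...,0]<95)&(h[...,1]>80)
    for a,c,_ in blobs(f,box,m): print(nm,a,c.round(1),ray(f,*c,.021).round(4))
h=hsv(t);
m=(h[...,2]>0); 
# tray: silhouette by saturation/brightness vs bench
g=cv2.cvtColor(t['image'],cv2.COLOR_RGB2GRAY).astype(int)
crop=(295,190,350,280)
print('gray bench/tray/fin/ring',g[250,360],g[260,315],g[242,320],g[214,325])
for a,c,k in blobs(t,crop,g<150,60):
    r=cv2.minAreaRect(np.argwhere(k)[:,::-1].astype(np.float32)); print('tray',a,c,r,ray(t,*r[0],.006).round(4))
    b=cv2.boxPoints(r); print([ray(t,*p,.01).round(4) for p in b])
for a,c,k in blobs(t,crop,g<85,10):
    print('dark',a,c,ray(t,*c,.056).round(4),ray(t,*c,.009).round(4))
C=cloud(t)
k=(C[...,2]>.03)&(C[...,2]<.07); 
for a,c,kk in blobs(t,crop,k.astype(np.uint8),10): 
    P=C[kk]; print('fin depth',a,np.median(P,0),P.min(0),P.max(0))
for a,c,k in blobs(t,(125,190,240,320),(g>0)&(C[...,2]>.006)&(C[...,2]<.03),200): 
    r=cv2.minAreaRect(np.argwhere(k)[:,::-1].astype(np.float32)); print('pad',a,r,ray(t,*r[0],.012))
im=cv2.resize(t['image'][190:330,240:540],None,fx=2.66,fy=2.66,interpolation=cv2.INTER_CUBIC)
cv2.imwrite('pics/c.png',im[:,:,::-1])
E
```

```text
top 132 [474.6 219.7] [ 0.5342 -0.2991  0.021 ]
top 64 [439.4 251. ] [ 0.4694 -0.2285  0.021 ]
top 124 [512.3 261.8] [ 0.4507 -0.375   0.021 ]
top 184 [476.9 255.7] [ 0.4615 -0.304   0.021 ]
top 29 [436.7 273.9] [ 0.4231 -0.2233  0.021 ]
top 104 [501.7 302. ] [ 0.3698 -0.3536  0.021 ]
top 136 [462.3 307.6] [ 0.3567 -0.275   0.021 ]
scene 192 [168.8 263. ] [ 0.2458 -0.3084  0.021 ]
scene 72 [209.8 279.9] [ 0.3639 -0.2797  0.021 ]
scene 47 [253.4 289.9] [ 0.4656 -0.2335  0.021 ]
scene 54 [188.1 303.7] [ 0.3793 -0.3609  0.021 ]
scene 119 [230.8 306.1] [ 0.4598 -0.3015  0.021 ]
scene 91 [254.2 325.9] [ 0.5403 -0.3062  0.021 ]
gray bench/tray/fin/ring 135 113 69 113
tray 4950 [322.  234.5] ((322.0, 234.5), (89.0, 54.0), 90.0) [0.4992 0.0095 0.006 ]
[array([0.5896, 0.067 , 0.01  ]), array([ 0.5918, -0.044 ,  0.01  ]), array([ 0.4092, -0.0476,  0.01  ]), array([0.4068, 0.0621, 0.01  ])]
dark 301 [320.01993355 240.11295681] [0.4833 0.0117 0.056 ] [0.4873 0.0132 0.009 ]
dark 98 [324.09183673 213.93877551] [0.5353 0.0049 0.056 ] [0.5414 0.0061 0.009 ]
dark 153 [320.05882353 241.67973856] [0.4802 0.0116 0.056 ] [0.4841 0.013  0.009 ]
fin depth 140 [0.47974009 0.01175008 0.05600381] [0.46064618 0.00414757 0.03008774] [0.5010168  0.01936514 0.06306712]
pad 7585 ((179.12355041503906, 255.77920532226562), (99.16397857666016, 79.90451049804688), 80.99149322509766) [0.44889775 0.29992982 0.012     ]
```

View pics/c.png

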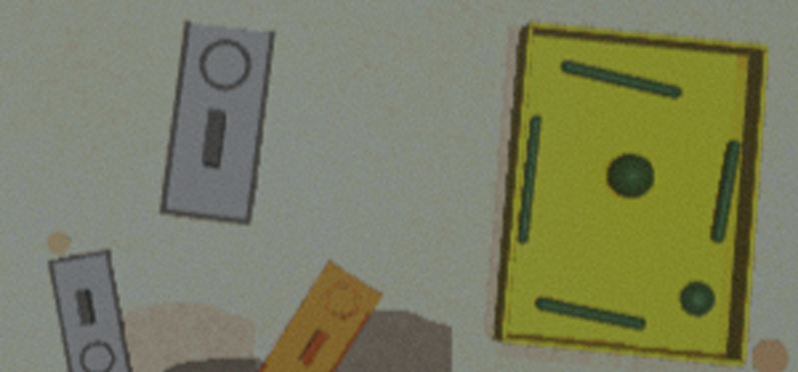

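Tray: fin about (0.481, 0.012), pocket about (0.541, 0.006), yaw about -0.095. Marble is at (0.461, -0.303) and pad middle at (0.449, 0.300). Next is a helper to convert targets into move units.

```bash
cat >> h.py <<'E'
def plan(p,yaw):
    s=read_state(); M=R.from_rotvec(s['orientation'])
    T=R.from_matrix([[np.cos(yaw),np.sin(yaw),0],[np.sin(yaw),-np.cos(yaw),0],[0,0,-1]])
    print('t',s['t'],'at',s['tool_pos'].round(4),'w',round(s['gripper_width'],3))
    print('shift',(M.inv().apply(np.array(p)-s['tool_pos'])/.6).round(4),'turn',((M.inv()*T).as_rotvec()/(np.pi/2)).round(4))
E
python3 -c "
from h import *
plan([.461,-.303,.14],-.095)"
```

```text
t 0.1 at [ 0.1537 -0.631   0.2045] w 1.0
shift [ 0.6269 -0.4099  0.1083] turn [-0.0011  0.      0.2125]
```

Emit:
drive_tool([
  [[0.08,-0.05,0.014,0,0,0.027,0.5],[0.16,-0.103,0.027,0,0,0.053,0.5],[0.235,-0.154,0.04,0,0,0.08,0.5],[0.313,-0.205,0.054,0,0,0.106,0.5],[0.39,-0.256,0.068,0,0,0.133,0.5],[0.47,-0.307,0.081,0,0,0.16,0.5],[0.55,-0.36,0.095,0,0,0.186,0.5],[0.627,-0.41,0.108,-0.001,0,0.2125,0.5]],
])

```text
t: 1.1
tool_pos: [0.4619, -0.3018, 0.1401]
orientation: [3.137, -0.151, -0.0]
wrist_force: [0.9, 0.2, -0.4]
gripper_width: 0.748
```

Emit:
drive_tool([
  [[0,0,0,0,0,0,0.5],[0,0,0,0,0,0,0.5],[0,0,0,0,0,0,0.5]],
])

```text
t: 1.48
tool_pos: [0.4605, -0.3046, 0.1408]
orientation: [3.136, -0.152, 0.0]
wrist_force: [-0.4, -0.3, -0.7]
gripper_width: 0.748
```

```bash
python3 -c "
from h import *
f=grab('scene','s1.png'); cv2.imwrite('pics/s1c.png',cv2.resize(f['image'][180:380,120:320,::-1],None,fx=3,fy=3))
h=cv2.cvtColor(f['image'],cv2.COLOR_RGB2HSV); m=((h[...,0]>40)&(h[...,0]<95)&(h[...,1]>80)).astype(np.uint8)
m[:250]=0;m[360:]=0;m[:,:165]=0;m[:,292:]=0
n,l,st,c=cv2.connectedComponentsWithStats(m)
for i in range(1,n):
  if st[i,4]>20: print(st[i,4],c[i],ray(f,*c[i],.021))
plan([.461,-.303,.009],-.095)"
```

```text
186 [168.7688172  263.26344086] [ 0.24628522 -0.30899646  0.021     ]
47 [187.89361702 303.68085106] [ 0.37881501 -0.36120709  0.021     ]
106 [231.01886792 306.35849057] [ 0.46075635 -0.30181168  0.021     ]
52 [253.96153846 326.19230769] [ 0.54051056 -0.30710279  0.021     ]
t 1.525 at [ 0.4605 -0.3047  0.1409] w 0.749
shift [ 0.0005 -0.0033  0.2198] turn [ 0.0012 -0.0003 -0.0012]
```

View pics/s1c.png

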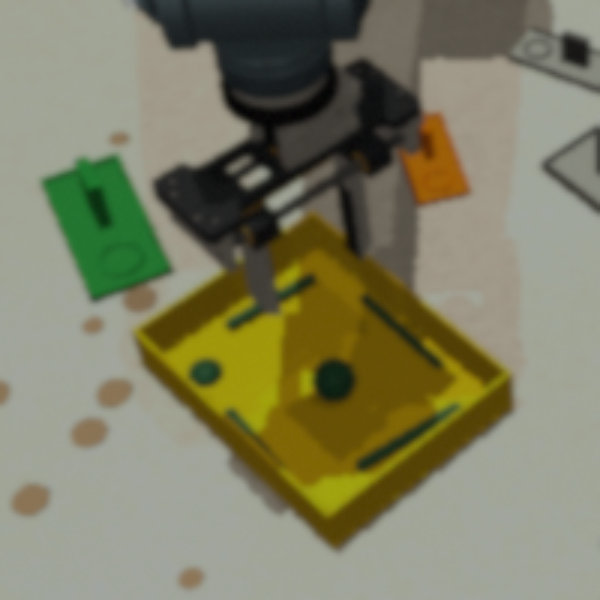

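The crop (about (335,380)) shows the marble undisturbed below the open fingers, with the rods clear of the finger paths. Descending.

Emit:
drive_tool([
  [[0,-0.003,0.04,0,0,0,0.5],[0,-0.003,0.08,0,0,0,0.5],[0.0005,-0.003,0.12,0,0,0,0.5],[0.0005,-0.003,0.16,0,0,0,0.5],[0.0005,-0.003,0.19,0,0,0,0.5],[0.0005,-0.003,0.21,0,0,0,0.5],[0.0005,-0.003,0.22,0,0,0,0.5],[0.0005,-0.003,0.22,0,0,0,0.5]],
])

```text
t: 2.52
tool_pos: [0.4616, -0.3022, 0.0087]
orientation: [3.136, -0.149, 0.0]
wrist_force: [-0.1, -0.8, 0.8]
gripper_width: 0.752
```

Emit:
drive_tool([
  [[0,0,0,0,0,0,0.2],[0,0,0,0,0,0,0.0],[0,0,0,0,0,0,-0.2],[0,0,0,0,0,0,-0.4],[0,0,0,0,0,0,-0.5],[0,0,0,0,0,0,-0.5],[0,0,0,0,0,0,-0.5],[0,0,0,0,0,0,-0.5]],
], grip_force=12)

```text
t: 3.52
tool_pos: [0.4617, -0.3021, 0.0088]
orientation: [3.136, -0.149, 0.001]
wrist_force: [0.5, 1.2, 0.4]
gripper_width: 0.351
```

```bash
python3 -c "
from h import *
plan([.4614,-.303,.12],-.095)"
```

```text
t 3.525 at [ 0.4617 -0.3021  0.0088] w 0.351
shift [-0.0002  0.0018 -0.1854] turn [ 0.0011 -0.0003 -0.    ]
```

Emit:
drive_tool([
  [[0,0,-0.02,0,0,0,-0.5],[0,0,-0.05,0,0,0,-0.5],[0,0,-0.08,0,0,0,-0.5],[0,0,-0.11,0,0,0,-0.5],[0,0,-0.14,0,0,0,-0.5],[0,0,-0.17,0,0,0,-0.5],[0,0,-0.185,0,0,0,-0.5],[0,0,-0.185,0,0,0,-0.5]],
])

```text
t: 4.53
tool_pos: [0.4619, -0.3021, 0.1204]
orientation: [3.136, -0.149, 0.002]
wrist_force: [-0.5, -0.6, -1.0]
gripper_width: 0.352
```

```bash
python3 -c "
from h import *
plan([.5414,.006,.12],-.095)
f=grab('scene','s2.png'); cv2.imwrite('pics/s2c.png',cv2.resize(f['image'][180:380,120:320,::-1],None,fx=3,fy=3))
"
```

```text
t 4.525 at [ 0.4619 -0.3021  0.1204] w 0.352
shift [ 8.330e-02 -5.238e-01 -5.000e-04] turn [ 0.0015 -0.0008 -0.    ]
```

View pics/s2c.png

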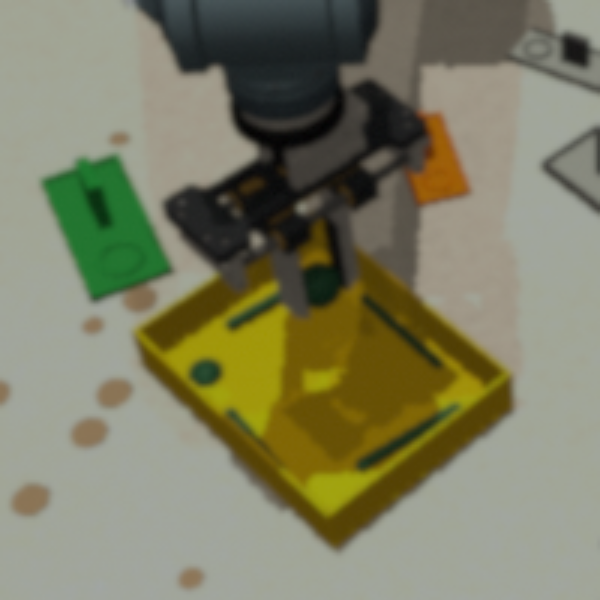

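The marble is held between the fingers at about (320,287) of the crop and the rods are in place. Moving to above the pocket.

Emit:
drive_tool([
  [[0.005,-0.04,0,0,0,0,-0.5],[0.018,-0.12,0,0,0,0,-0.5],[0.032,-0.2,0,0,0,0,-0.5],[0.045,-0.28,0,0,0,0,-0.5],[0.057,-0.36,0,0,0,0,-0.5],[0.07,-0.44,0,0,0,0,-0.5],[0.08,-0.5,0,0,0,0,-0.5],[0.0833,-0.524,-0.0005,0.0015,-0.001,0,-0.5]],
])

```text
t: 5.58
tool_pos: [0.5406, 0.0081, 0.1185]
orientation: [-3.137, 0.146, 0.005]
wrist_force: [-0.0, 0.3, -0.8]
gripper_width: 0.356
```

Emit:
drive_tool([
  [[0,0,0.03,0,0,0,-0.5],[0,0,0.06,0,0,0,-0.5],[0,0,0.09,0,0,0,-0.5],[0,0,0.1,0,0,0,-0.5],[0,0,0.1,0,0,0,-0.5]],
])

```text
t: 6.2
tool_pos: [0.5407, 0.0062, 0.0588]
orientation: [-3.137, 0.15, 0.004]
wrist_force: [0.3, 0.2, -0.3]
gripper_width: 0.353
```

```bash
python3 -c "
from h import *
f=grab('scene','s3.png'); cv2.imwrite('pics/s3c.png',cv2.resize(f['image'][170:290,250:410,::-1],None,fx=5,fy=5))
h=cv2.cvtColor(f['image'],cv2.COLOR_RGB2HSV); m=((h[...,0]>40)&(h[...,0]<95)&(h[...,1]>80)).astype(np.uint8)
m[:170]=0;m[290:]=0;m[:,:280]=0;m[:,410:]=0
n,l,st,c=cv2.connectedComponentsWithStats(m)
for i in range(1,n):
  if st[i,4]>10: print(st[i],c[i],ray(f,*c[i],.07))
plan([.5414,.006,.0115],-.095)"
```

```text
[342 229   6  11  53] [344.24528302 233.77358491] [0.54227609 0.0138995  0.07      ]
t 6.25 at [0.5412 0.0062 0.0595] w 0.353
shift [0.0004 0.0003 0.08  ] turn [-0.0005  0.0007 -0.0003]
```

View pics/s3c.png

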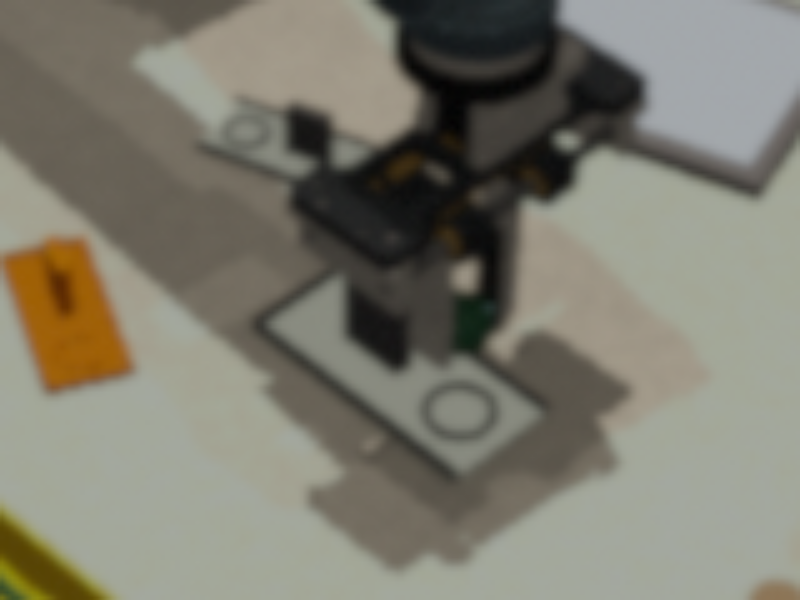

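The marble hangs at crop (475,318), full image (344,234). The ring is at crop (460,411), about (342,252.2) in the full image. I'll cross-check the ring position from this view.

```bash
python3 -c "
from h import *
f={k:v for k,v in np.load('/tmp/scene.npz').items()}
print(ray(f,341.6,251.8,.009))"
```

```text
[0.54150484 0.00740786 0.009     ]
```

The two views agree within 2 mm. Lowering.

Emit:
drive_tool([
  [[0,0,0.02,0,0,0,-0.5],[0,0,0.045,0,0,0,-0.5],[0,0,0.065,0,0,0,-0.5],[0.0004,0,0.075,0,0,0,-0.5],[0.0004,0,0.08,0,0,0,-0.5],[0.0004,0,0.08,0,0,0,-0.5],[0.0004,0,0.08,0,0,0,-0.5]],
])

```text
t: 7.12
tool_pos: [0.5416, 0.0064, 0.0119]
orientation: [-3.137, 0.149, 0.001]
wrist_force: [-0.3, 0.4, -0.4]
gripper_width: 0.352
```

```bash
python3 -c "
from h import *
plan([.5414,.006,.011],-.095)
print(read_state()['wrist_force'])"
```

```text
t 7.125 at [0.5416 0.0064 0.0119] w 0.352
shift [-0.0003  0.0008  0.0015] turn [-0.0005  0.0003  0.    ]
[-0.29799196  0.41109558 -0.37402153]
```

Emit:
drive_tool([
  [[0,0.0005,0.0015,0,0,0,-0.5],[0,0.0005,0.0015,0,0,0,-0.27],[0,0.0005,0.0015,0,0,0,-0.22],[0,0.0005,0.0015,0,0,0,-0.15],[0,0.0005,0.0015,0,0,0,-0.1],[0,0.0005,0.0015,0,0,0,-0.1],[0,0.0005,0.0015,0,0,0,-0.1],[0,0.0005,0.0015,0,0,0,-0.1]],
])

```text
t: 8.12
tool_pos: [0.5412, 0.0062, 0.0106]
orientation: [-3.137, 0.149, 0.002]
wrist_force: [0.7, 0.2, 0.2]
gripper_width: 0.453
```

Emit:
drive_tool([
  [[0,0,-0.01,0,0,0,-0.1],[0,0,-0.03,0,0,0,-0.1],[0,0,-0.06,0,0,0,-0.1],[0,0,-0.09,0,0,0,-0.1],[0,0,-0.12,0,0,0,0],[0,0,-0.15,0,0,0,0],[0,0,-0.16,0,0,0,0],[0,0,-0.16,0,0,0,0]],
])

```text
t: 9.12
tool_pos: [0.5415, 0.0061, 0.1069]
orientation: [-3.137, 0.149, 0.001]
wrist_force: [-0.3, -0.1, -0.4]
gripper_width: 0.499
```

```bash
python3 -c "
from h import *
f=grab('scene','s4.png'); cv2.imwrite('pics/s4c.png',cv2.resize(f['image'][170:290,250:410,::-1],None,fx=5,fy=5))
h=cv2.cvtColor(f['image'],cv2.COLOR_RGB2HSV); m=((h[...,0]>40)&(h[...,0]<95)&(h[...,1]>80)).astype(np.uint8)
m[:170]=0;m[290:]=0;m[:,:280]=0;m[:,410:]=0
n,l,st,c=cv2.connectedComponentsWithStats(m)
for i in range(1,n):
  if st[i,4]>10: print(st[i],c[i],ray(f,*c[i],.023))
C=cloud(f); k=(C[...,2]>.04)&(C[...,2]<.056)&(abs(C[...,0]-.48)<.035)&(abs(C[...,1]-.012)<.03); print(k.sum(),np.median(C[k],0),C[k].min(0),C[k].max(0))
plan([.481,.0118,.10],-.095)"
```

```text
[337 243  10  10  80] [341.5375 247.45  ] [0.53975337 0.00864212 0.023     ]
79 [0.48420192 0.00817591 0.05020321] [0.45923328 0.00285758 0.04009493] [0.50149951 0.02464422 0.05578317]
t 9.175 at [0.541  0.0061 0.1063] w 0.502
shift [-1.005e-01  1.000e-04  1.070e-02] turn [-0.0006  0.0012 -0.    ]
```

View pics/s4c.png

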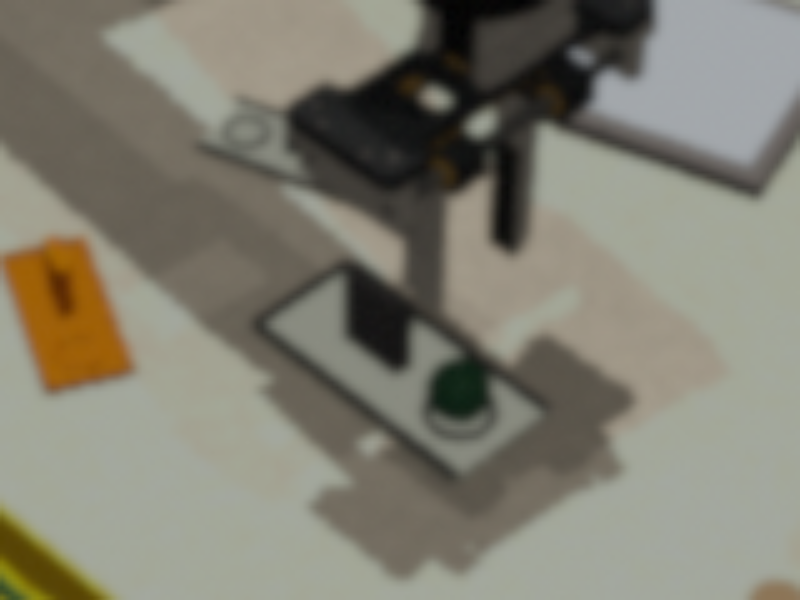

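The marble sits in the ring (crop (460,390)) within about 3 mm of the pocket middle, and the tray hasn't moved. Now to the fin.

Emit:
drive_tool([
  [[-0.025,0,0,0,0,0,0],[-0.055,0,0,0,0,0,0],[-0.085,0,0,0,0,0,0],[-0.1,0,0.005,0,0,0,0],[-0.1005,0,0.0107,-0.0006,0.0012,0,0],[-0.1005,0,0.0107,-0.0006,0.0012,0,0],[-0.1005,0,0.0107,-0.0006,0.0012,0,0]],
])

```text
t: 10.05
tool_pos: [0.4817, 0.0117, 0.1003]
orientation: [3.138, -0.149, 0.001]
wrist_force: [-0.1, -0.2, -0.1]
gripper_width: 0.501
```

Emit:
drive_tool([
  [[0,0,0.03,0,0,0,0],[0,0,0.06,0,0,0,0],[0,0,0.09,0,0,0,0],[0,0,0.115,0,0,0,0],[0,0,0.13,0,0,0,0],[0,0,0.135,0,0,0,0],[0,0,0.135,0,0,0,0],[0,0,0.135,0,0,0,0]],
])

```text
t: 11.05
tool_pos: [0.4819, 0.0117, 0.0198]
orientation: [3.138, -0.149, 0.003]
wrist_force: [0.1, 0.3, -0.1]
gripper_width: 0.505
```

```bash
python3 -c "
from h import *
plan([.481,.0118,.0175],-.095)
print(read_state()['wrist_force'])"
```

```text
t 11.05 at [0.4819 0.0117 0.0198] w 0.505
shift [-0.0014 -0.      0.0038] turn [ 0.0002 -0.0011  0.    ]
[ 0.09300075  0.32786448 -0.12886538]
```

Emit:
drive_tool([
  [[-0.001,0,0.003,0,0,0,-0.2],[-0.001,0,0.003,0,0,0,-0.4],[-0.001,0,0.003,0,0,0,-0.6],[-0.001,0,0.003,0,0,0,-0.7],[-0.001,0,0.003,0,0,0,-0.8],[-0.001,0,0.003,0,0,0,-0.9],[-0.001,0,0.003,0,0,0,-1],[-0.001,0,0.003,0,0,0,-1]],
], grip_force=15)

```text
t: 12.05
tool_pos: [0.4807, 0.012, 0.0175]
orientation: [-3.138, 0.149, -0.001]
wrist_force: [-1.0, 2.9, 1.4]
gripper_width: 0.122
```

Emit:
drive_tool([
  [[0,0,0,0,0,0,-1],[0,0,0,0,0,0,-1],[0,0,0,0,0,0,-1]],
], grip_force=50)

```text
t: 12.42
tool_pos: [0.4807, 0.012, 0.0175]
orientation: [-3.138, 0.149, -0.001]
wrist_force: [-1.1, 3.6, 3.2]
gripper_width: 0.123
```

Emit:
drive_tool([
  [[0,0,-0.002,0,0,0,-1],[0,0,-0.006,0,0,0,-1],[0,0,-0.011,0,0,0,-1],[0,0,-0.016,0,0,0,-1],[0,0,-0.021,0,0,0,-1],[0,0,-0.025,0,0,0,-1],[0,0,-0.028,0,0,0,-1],[0,0,-0.029,0,0,0,-1]],
])

```text
t: 13.42
tool_pos: [0.4808, 0.0119, 0.035]
orientation: [3.138, -0.149, 0.001]
wrist_force: [0.1, -0.2, -3.6]
gripper_width: 0.12
```

```bash
python3 -c "
from h import *
f=grab('scene','s5.png'); cv2.imwrite('pics/s5c.png',cv2.resize(f['image'][170:290,250:410,::-1],None,fx=5,fy=5))
s=read_state();print(s['moment'],s['wrist_force'])
plan([.481,.0118,.14],-.095)"
```

```text
[0.05145912 0.03730345 0.00629118] [ 0.25366901 -0.11780484 -2.67073187]
t 13.475 at [0.4808 0.0118 0.0349] w 0.123
shift [ 5.000e-04  1.000e-04 -1.751e-01] turn [ 0.0001 -0.0004  0.    ]
```

View pics/s5c.png

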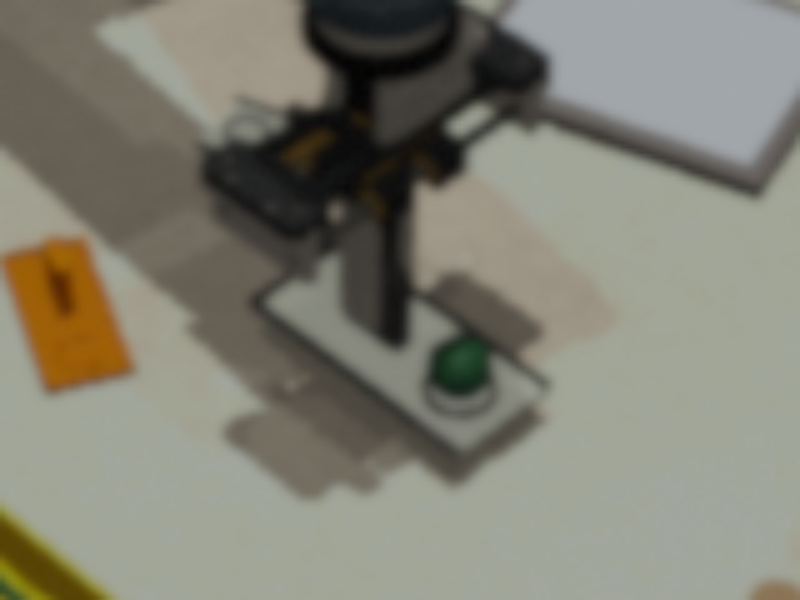

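Tray is about 17 mm up, level, and the marble is in its ring (crop (460,365)). Lifting on gently.

Emit:
drive_tool([
  [[0,0,-0.004,0,0,0,-1],[0,0,-0.012,0,0,0,-1],[0,0,-0.024,0,0,0,-1],[0,0,-0.038,0,0,0,-1],[0,0,-0.052,0,0,0,-1],[0,0,-0.066,0,0,0,-1],[0,0,-0.08,0,0,0,-1],[0,0,-0.094,0,0,0,-1]],
])

```text
t: 14.48
tool_pos: [0.4807, 0.0119, 0.0918]
orientation: [3.138, -0.149, 0.001]
wrist_force: [0.2, 0.0, -3.0]
gripper_width: 0.123
```

Emit:
drive_tool([
  [[0,0,-0.014,0,0,0,-1],[0,0,-0.028,0,0,0,-1],[0,0,-0.042,0,0,0,-1],[0,0,-0.056,0,0,0,-1],[0,0,-0.07,0,0,0,-1],[0,0,-0.084,0,0,0,-1],[0,0,-0.093,0,0,0,-1],[0,0,-0.097,0,0,0,-1]],
])

```text
t: 15.48
tool_pos: [0.4808, 0.0119, 0.1498]
orientation: [3.138, -0.149, 0.001]
wrist_force: [0.1, 0.1, -2.8]
gripper_width: 0.125
```

```bash
python3 -c "
from h import *
plan([.389,.306,.15],-.095)"
```

```text
t 15.475 at [0.4808 0.0119 0.1498] w 0.125
shift [-0.1987 -0.4735 -0.0006] turn [ 0.0001 -0.0006  0.    ]
```

Emit:
drive_tool([
  [[-0.001,-0.002,0,0,0,0,-1],[-0.0025,-0.006,0,0,0,0,-1],[-0.005,-0.012,0,0,0,0,-1],[-0.0085,-0.02,0,0,0,0,-1],[-0.0135,-0.032,0,0,0,0,-1],[-0.0195,-0.046,0,0,0,0,-1],[-0.026,-0.062,0,0,0,0,-1],[-0.0335,-0.08,0,0,0,0,-1]],
])

```text
t: 16.48
tool_pos: [0.465, 0.0624, 0.1494]
orientation: [3.138, -0.149, 0.001]
wrist_force: [0.8, 0.3, -3.6]
gripper_width: 0.12
```

Emit:
drive_tool([
  [[-0.0075,-0.018,0,0,0,0,-1],[-0.015,-0.036,0,0,0,0,-1],[-0.0225,-0.054,0,0,0,0,-1],[-0.03,-0.072,0,0,0,0,-1],[-0.0375,-0.09,0,0,0,0,-1],[-0.045,-0.108,0,0,0,0,-1],[-0.0525,-0.126,0,0,0,0,-1],[-0.06,-0.144,0,0,0,0,-1]],
])

```text
t: 17.48
tool_pos: [0.4373, 0.1517, 0.1494]
orientation: [3.138, -0.149, 0.001]
wrist_force: [-0.1, -0.3, -2.9]
gripper_width: 0.126
```

Emit:
drive_tool([
  [[-0.0075,-0.018,0,0,0,0,-1],[-0.015,-0.036,0,0,0,0,-1],[-0.0225,-0.054,0,0,0,0,-1],[-0.03,-0.072,0,0,0,0,-1],[-0.0375,-0.09,0,0,0,0,-1],[-0.045,-0.108,0,0,0,0,-1],[-0.0525,-0.126,0,0,0,0,-1],[-0.06,-0.144,0,0,0,0,-1]],
])

```text
t: 18.48
tool_pos: [0.4097, 0.2412, 0.1494]
orientation: [3.138, -0.149, 0.001]
wrist_force: [0.3, -1.0, -1.8]
gripper_width: 0.126
```

Emit:
drive_tool([
  [[-0.0075,-0.018,0,0,0,0,-1],[-0.015,-0.036,0,0,0,0,-1],[-0.0225,-0.054,0,0,0,0,-1],[-0.0295,-0.07,0,0,0,0,-1],[-0.0355,-0.084,0,0,0,0,-1],[-0.04,-0.095,0,0,0,0,-1],[-0.043,-0.102,0,0,0,0,-1],[-0.0445,-0.1055,0,0,0,0,-1]],
])

```text
t: 19.48
tool_pos: [0.3893, 0.3061, 0.1493]
orientation: [3.138, -0.149, 0.001]
wrist_force: [0.1, -0.6, -2.2]
gripper_width: 0.125
```

Emit:
drive_tool([
  [[0,0,0,0,0,0,-1],[0,0,0,0,0,0,-1],[0,0,0,0,0,0,-1],[0,0,0,0,0,0,-1],[0,0,0,0,0,0,-1],[0,0,0,0,0,0,-1]],
])

```text
t: 20.23
tool_pos: [0.3894, 0.306, 0.1494]
orientation: [3.138, -0.149, 0.001]
wrist_force: [0.9, 0.1, -2.9]
gripper_width: 0.122
```

```bash
python3 -c "
from h import *
f=grab('scene','s6.png'); cv2.imwrite('pics/s6c.png',cv2.resize(f['image'][70:220,290:490,::-1],None,fx=4,fy=4))
h=cv2.cvtColor(f['image'],cv2.COLOR_RGB2HSV); m=((h[...,0]>40)&(h[...,0]<95)&(h[...,1]>80)).astype(np.uint8)
m[:70]=0;m[220:]=0;m[:,:300]=0;m[:,480:]=0
n,l,st,c=cv2.connectedComponentsWithStats(m)
for i in range(1,n):
  if st[i,4]>10: print(st[i],c[i],ray(f,*c[i],.155))
plan([.389,.306,.15],-.095)"
```

```text
[422 104  40  17  62] [439.9516129  111.46774194] [0.49400674 0.51397355 0.155     ]
[380 134   9   9  64] [384.171875 138.21875 ] [0.44747714 0.30349249 0.155     ]
t 20.275 at [0.3893 0.306  0.1493] w 0.122
shift [-0.0005  0.     -0.0011] turn [ 0.0001 -0.0003  0.    ]
```

View pics/s6c.png

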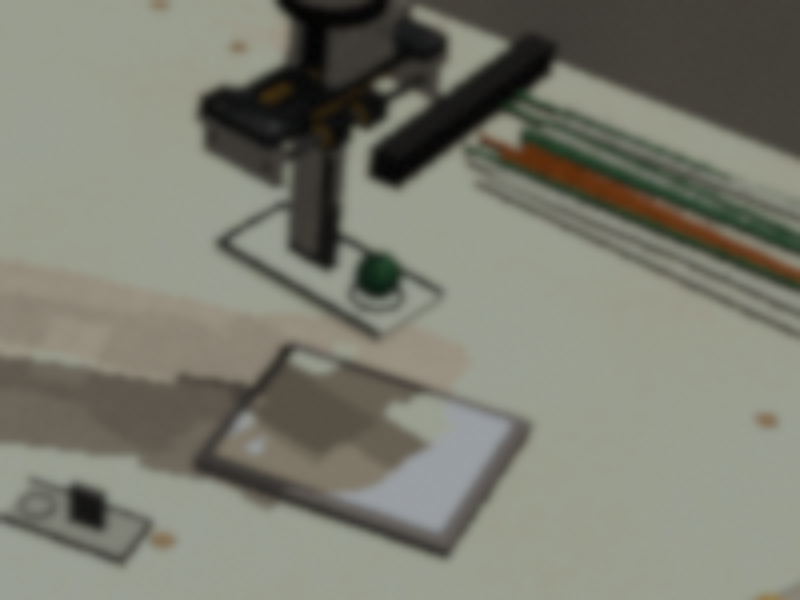

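The tray is held level and still, with the marble in its ring (full image (384,138), world (0.447, 0.303)). That is about 4 mm from the pad middle, with the underside about 12 cm above the pad. Handing in.

```bash
python3 -c "
from rig import hand_in
print(hand_in())"
```

```text
the job is handed in; nothing more can be done
None
```

I took the marble from the bin and set it in the pocket of the larger grey tray. Then I lifted the tray by its fin with a 50 N grip, carried it level to the light pad and handed in at about 20 s while still holding it there.

**Last checks:** the marble was in its ring at about (0.447, 0.303), roughly 4 mm from the pad's middle as seen from above. By arm pose, the tray's underside was about 12 cm above the pad's face, and the tool was level and still. The last wrist-force reading was about 3 N, which fits the weight of the tray and marble.

**Other objects:** no check failed, and the two camera views agreed within about 4 mm on the marble and about 2 mm on the ring. The rods and gem were in place just after the marble was lifted. I did not measure the pan or paddle again at the end, but the arm never went near them.

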